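Open the label printer for a new roll

TASK

The label printer on the bench is out of labels. Press its blue release tab so that the cover springs up, then push the cover all the way back until it rests open by itself, ready for the new roll. Leave the printer, the roll, the lamp and the meter standing where they are, and pick nothing up.

Things in the scene. Friction and masses are not known exactly. Their poses are not given: they have to be found in the camera images.
- printer: Desktop label printer, loose on rubber feet, about 2.2 kg, pale grey, charcoal cover; 190 mm deep (x), 150 wide (y), 132 high. Origin: centre of the underside, on the bench. x points from its front (tab side, towards the robot) to its back (hinge side), y to its left, z up. The pale front deck (x -95 to -52 mm) is 126 mm high; the walls behind it, under the cover, reach 105 mm.
- tab_top (a point): Centre of the top face of the blue release tab: a flat paddle 36 mm (x) by 46 mm (y) at the printer's front right corner, top face 130 mm above the bench, 4 mm proud of the deck on its left, nothing in front or on its right; its rear edge is 12 mm in front of the cover. Printer's frame: (-78, -51, 130) mm. Moves with the tab.
- tab (a joint): Angle of the tab (rad) about an axis along the printer's y, 41 mm behind the paddle's centre: 0 at rest, grows as the paddle is pressed down, stop at 0.24 (centre 10 mm down). It moves from about 1 N, the catch lets go at about 0.14 (6 mm, 3 N), and the stop takes about 4 N. A spring returns it.
- cover (a joint): Opening of the cover (rad): 0 shut and latched; released, a spring lifts it to 0.65, where it waits with its front edge about 190 mm above the bench; 1.85 is its stop, leaning back past upright. Above 0.65 it is not sprung: pushed with about 1 N at the edge it swings; let go before about 1.4 it falls back to 0.65, beyond about 1.5 it sinks to its stop and stays.
- cover_edge (a point): Middle of the cover's lower front edge; 128 mm in front of the hinge axis and level with it when shut (printer's frame (-48, 0, 112) mm), moves on a circle about the hinge. The cover is a plate 134 by 146 mm (y), top 20 mm above the axis when shut, 4 mm thick, with a 4 mm lip down to this edge. 13 mm behind the edge runs a 12 mm roller; at its right end a leg hangs 37 mm below the axis.
- cover_hinge (a point): Middle of the cover's hinge axis, which runs along the printer's y; in the printer's frame at (80, 0, 112) mm. Fixed to the printer.
- label_roll: New roll of white labels standing on end, loose: 74 mm diameter, 52 mm high, 180 g. Origin: centre of its underside. Stands to one side of the printer.
- test_lamp: Small glass bulb in a brass socket on a steel foot plate 60 by 36 mm, 62 mm high, 60 g, loose. Origin: centre of its underside. Stands to the other side of the printer.
- multimeter: Handheld red multimeter lying on its back, loose: 178 mm (x) by 86 mm (y), 50 mm high at the dial, 420 g. Origin: centre of its underside. Lies to the right of the printer, beyond the roll or the lamp.

How it is judged (in metres and radians):
On the way, in this order (a step that is already met when the one before it is completed fails the run):
1. the release tab is pressed down while the cover is still shut (value of joint tab above 0.08 rad and value of joint cover below 0.1 rad).
2. the freed cover springs up (value of joint cover between 0.5 and 1 rad), for 0.1 s.
At the end, for the whole second after the job is handed in: The cover rests by itself against its open stop (over 1.75 rad of 1.85), the tab is back up, the printer stands level within 30 mm of where it was, and the roll, the lamp and the meter stand within 20 mm of where they were (value of joint cover above 1.75 rad and velocity of joint cover between -0.05 and 0.05 rad/s and value of joint tab below 0.04 rad and distance of printer from where it was at the start of the episode below 0.03 m and angle between printer's own z axis and vertical below 0.03 rad and linear speed of printer below 0.01 m/s and distance of each of label_roll, test_lamp, multimeter from where it was at the start of the episode below 0.02 m and angle between each of label_roll, test_lamp, multimeter's own z axis and vertical below 0.1 rad); the robot touches nothing.
It fails at once if the printer is lifted, tipped or shoved more than 40 mm (height (world z) of printer above 0.012 m or angle between printer's own z axis and vertical above 0.12 rad or distance of printer from where it was at the start of the episode above 0.04 m).
It fails at once if the label roll is lifted, tipped or pushed more than 25 mm (height (world z) of label_roll above 0.012 m or angle between label_roll's own z axis and vertical above 0.3 rad or distance of label_roll from where it was at the start of the episode above 0.025 m).
It fails at once if the test lamp is lifted, tipped or pushed more than 25 mm (height (world z) of test_lamp above 0.012 m or angle between test_lamp's own z axis and vertical above 0.3 rad or distance of test_lamp from where it was at the start of the episode above 0.025 m).
It fails at once if the multimeter is lifted, tipped or pushed more than 25 mm (height (world z) of multimeter above 0.012 m or angle between multimeter's own z axis and vertical above 0.3 rad or distance of multimeter from where it was at the start of the episode above 0.025 m).
It also fails if it takes over 43 s, if anything falls off the work surface, if the arm or the gripper's body presses on something with over 40 N, if the wrist force passes 120 N, or if a joint passes its speed limit or range.

ROBOT

A 6-joint arm with a two-finger parallel gripper is mounted at the origin on the work surface. World frame = base frame: x ahead of the robot, y to its left, z up, the work surface at z = 0. Lengths are in mm, angles in rad, forces in N, time in s.
With the tool pointing down it reaches from about 300 to 775 mm from the base axis. Payload 14.6 kg.
Tool frame: the origin (TCP) lies midway between the tips of the shut fingers; the grasp point (between the pads) lies 19 mm behind it; z points along the fingers, y is the direction in which the jaws open and shut (so a half turn about z gives the same grasp; the last joint's range is limited). The gripper opens to 94 mm and grips with 3 to 60 N. Pads are 16 mm wide; open, the fingers measure 119 mm over their backs; the gripper's body (75 mm by 177 mm) begins 78 mm behind the grasp point.
Start: joints at [-1.187, 0.3, 1.521, -0, 1.321, -0.067], TCP at [239.619, -495.047, 205.446] pointing down, gripper open.
Joint ranges: [-3.03, 3.03], [-0.79, 2.21], [0.23, 2.52], [-1.04, 4.18], [0, 3.07], [-2.55, 2.55]. Speed limits (rad/s): [2.22, 2.22, 2.57, 3.14, 3.14, 3.14].

INTERFACE

Orientations are given as [roll, pitch, yaw] about the fixed x, y, z axes, in that order (R = Rz(yaw) Ry(pitch) Rx(roll)).
In Python, from cell import read_state, camera, get_calibration, sign_off gives the robot as it stands.
- The arm moves only by the tool carry_out, never from a script. Its argument "series" is a list of rows, each an object with "delta_pos": the shift along the world's x, y, z in mm, a list of three; "turn": the turn, a rotation vector about the world's x, y, z in rad, a list of three; "hand": the opening, from 0 (shut) to 1 (fully open). A call has 1 to 8 rows; each row is the pose to reach, as a shift and turn from the pose commanded when the call began; what a row does not reach only later rows make up. A row lasts 1/8 s, in which the tool goes at most 62.5 mm and 10.7 degrees, less where a joint would pass 70% of its speed; a pose out of reach is approached as far as the arm can. A call with a gripper value outside its range is refused whole. The fingers move at their own pace and stop on an object; "squeeze" is the grip in N (left out, the last holds). Time passes only in rows, so rows that repeat a pose let the fingers close. It gives the time, the measured TCP pose, the force and the opening at its end, in the units of the state.
- read_state(): the state, without advancing time (a new reading comes with each control period).
- camera(name): name is "side" or "top"; returns the picture (384x512x3 uint8, red, green, blue); there is no depth.
- get_calibration(name): a dict with "intrinsics" (3x3 intrinsics, pixels), "k1" (the pictures are not rectified: a ray, as slopes to the right and down, at radius r is drawn at 1 + k1 r^2 times it, then the intrinsics apply), "pose" (4x4, takes a point from camera to world coordinates). Camera axes: x right, y down, z forward; pixel columns grow to the right and rows downward; lengths in mm; the calibration is good to about 2 mm. A picture is of the moment at which its call begins. get_calibration takes no time and is no camera call.
- sign_off(): hands the job in, once; it reports no verdict.
The state is a dict: "clock": time; "joints": joint angles; "qd": joint speeds; "effort": joint torques, N m; "eef_pos": TCP position; "eef_rot": TCP orientation; "wrist_force": force on the tool from outside, world axes, zero at the start; "moment": the same for the moment, N m; "finger_gap": finger opening in mm.
Only numpy, scipy, OpenCV 4.12 (cv2) and the standard library are available. Lean on these libraries where they do the work, as an engineer would, in place of code of your own. Each camera call takes 0.05 s, during which the arm holds its last target.

## Working session

There is one attempt and no reset: what is moved stays moved. The work goes in short steps, Python scripts to look and compute and a tool call to move; the robot and the scene stay as the last step left them, time stands still between calls to the robot, and variables do not carry over. Pictures are saved under pics/ and viewed, and the job is handed in when it is done.

Besides the shell and the picture viewer there is one more tool, called in YAML: its name, and indented under it one key for each argument. carry_out: Moves the arm, as the interface text tells. Its arguments: {"type":"object","properties":{"series":{"type":"array"},"squeeze":{"type":"number"}},"required":["series"]}

```bash
mkdir -p pics; ls; python3 - <<'E'
from cell import *
import cv2
for n in("side","top"):
    cv2.imwrite(f"pics/{n}0.png",camera(n)[:,:,::-1]); c=get_calibration(n); print(n,c)
print(read_state())
E
```

```text
pics
side {'intrinsics': array([[432.42616232,   0.        , 248.16063469],
       [  0.        , 432.42616232, 190.56333193],
       [  0.        ,   0.        ,   1.        ]]), 'k1': -0.10484168924891527, 'pose': array([[-9.40358225e-01, -1.70824914e-01,  2.94185755e-01,
         2.31053384e+02],
       [-3.40111828e-01,  4.90138462e-01, -8.02551077e-01,
         8.92529655e+02],
       [-7.09603479e-03, -8.54741561e-01, -5.19005308e-01,
         6.95952783e+02],
       [ 0.00000000e+00,  0.00000000e+00,  0.00000000e+00,
         1.00000000e+00]])}
top {'intrinsics': array([[363.20473993,   0.        , 257.78232229],
       [  0.        , 363.20473993, 189.72590084],
       [  0.        ,   0.        ,   1.        ]]), 'k1': 0.011757648853910322, 'pose': array([[-1.24639927e-02, -9.94791801e-01,  1.01162846e-01,
         5.24084818e+02],
       [-9.99841979e-01,  1.11165637e-02, -1.38722539e-02,
        -3.29329769e+01],
       [ 1.26754212e-02, -1.01319764e-01, -9.94773160e-01,
         8.50832928e+02],
       [ 0.00000000e+00,  0.00000000e+00,  0.00000000e+00,
         1.00000000e+00]])}
{'clock': 0.1, 'joints': array([-1.18658670e+00,  3.00435002e-01,  1.52151127e+00, -9.03693408e-06,
        1.32070884e+00, -6.65990864e-02]), 'qd': array([-0.00049324, -0.0003051 , -0.00069287,  0.00030677, -0.00053436,
        0.00196539]), 'effort': array([ 1.78939597e-03, -5.32644510e+01, -3.53283763e+01,  7.09600816e-02,
        2.34990427e-02, -2.72290589e-05]), 'eef_pos': array([ 239.53858315, -494.83530123,  204.93566621]), 'eef_rot': array([-3.14053197e+00, -6.19722962e-05,  4.50810923e-01]), 'wrist_force': array([0.65549345, 0.597513  , 0.25933004]), 'moment': array([0.02631806, 0.00418904, 0.00270866]), 'finger_gap': 94.0612390643939}
```

View pics/side0.png

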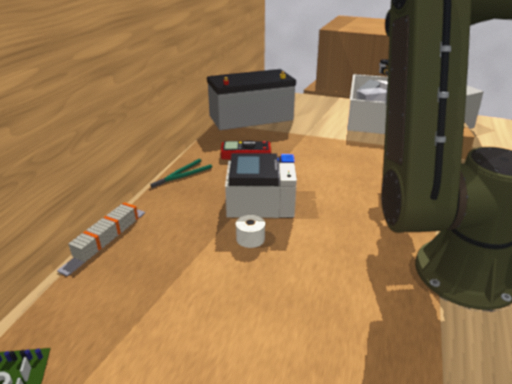

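View pics/top0.png

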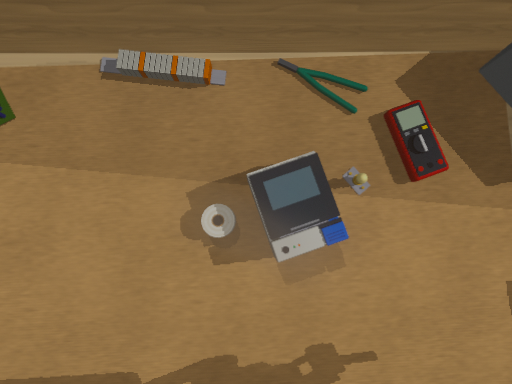

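The top view shows the printer turned about 0.4 rad, with the blue tab near (335,233), lamp (357,180), roll (218,220) and meter (417,140). In the side view the tab is at about (287,158).

```bash
cat > h.py <<'E'
import numpy as np, cv2
from cell import *
def ray(n,p):
    c=get_calibration(n);K=c["intrinsics"];T=c["pose"]
    d=np.array([c["k1"],0,0,0,0.])
    u=cv2.undistortPoints(np.array([[p]],float),K,d)[0,0]
    v=T[:3,:3]@np.array([u[0],u[1],1]);return T[:3,3],v/np.linalg.norm(v)
def plane(n,p,z):
    o,v=ray(n,p);return o+v*(z-o[2])/v[2]
def tri(p,q):
    o1,a=ray("top",p);o2,b=ray("side",q)
    s=np.linalg.lstsq(np.c_[a,-b],o2-o1,rcond=None)[0]
    A=o1+a*s[0];B=o2+b*s[1];return (A+B)/2,np.linalg.norm(A-B)
def proj(n,P):
    c=get_calibration(n);T=np.linalg.inv(c["pose"]);p=T[:3,:3]@np.asarray(P,float)+T[:3,3]
    return cv2.projectPoints(p.reshape(1,1,3),np.zeros(3),np.zeros(3),c["intrinsics"],np.array([c["k1"],0,0,0,0.]))[0].ravel()
def blob(m):
    cs,_=cv2.findContours(m.astype(np.uint8),cv2.RETR_EXTERNAL,cv2.CHAIN_APPROX_NONE);return max(cs,key=cv2.contourArea)
E
python3 - <<'E'
from h import *
for n in("top","side"):
    im=cv2.imread(f"pics/{n}0.png");b,g,r=[im[:,:,i].astype(int) for i in range(3)]
    c=blob((b>r+60)&(b>g+40)&(b>120));R=cv2.minAreaRect(c);print(n,R,cv2.boxPoints(R).round(1).tolist(),cv2.contourArea(c))
    s=im[120:280,200:360] if n=="top" else im[130:260,200:330]
    cv2.imwrite(f"pics/{n}0c.png",cv2.resize(s,None,fx=3.7 if n=="top" else 4.5,fy=3.7 if n=="top" else 4.5,interpolation=cv2.INTER_CUBIC))
E
```

```text
top ((334.626708984375, 232.9547576904297), (17.691293716430664, 22.06366729736328), 70.34617614746094) [[321.29998779296875, 228.3000030517578], [342.0, 220.89999389648438], [348.0, 237.60000610351562], [327.20001220703125, 245.0]] 356.0
side ((287.0, 157.5), (7.0, 12.0), 90.0) [[281.0, 154.0], [293.0, 154.0], [293.0, 161.0], [281.0, 161.0]] 79.0
```

View pics/top0c.png

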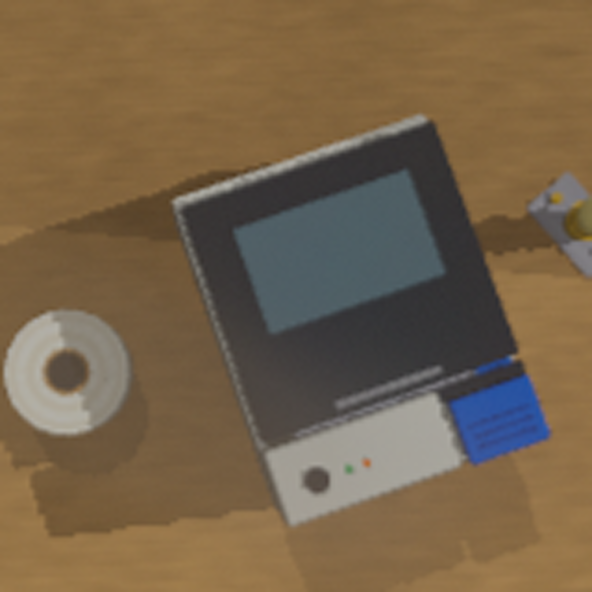

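View pics/side0c.png

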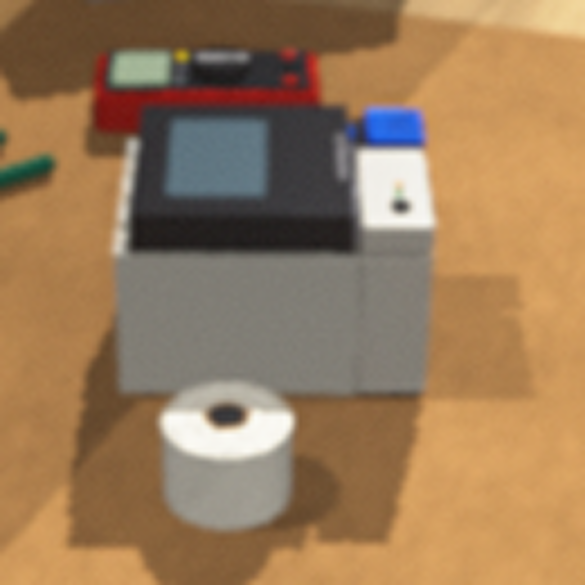

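```bash
python3 - <<'E'
from h import *
t=lambda x,y:(200+(x-1.35)/3.7,120+(y-1.35)/3.7)
s=lambda x,y:(200+(x-1.75)/4.5,130+(y-1.75)/4.5)
np.set_printoptions(precision=1,suppress=True)
print("tab tri",tri(t(499,420),s(394,123)), "plane130",plane("top",t(499,420),130),plane("side",s(394,123),130))
bl,br,fr,fl=[plane("top",t(*p),132) for p in((180,203),(432,120),(517,352),(262,447))]
print(bl,br,fr,fl,[np.linalg.norm(a-b) for a,b in((bl,br),(fl,fr),(bl,fl),(br,fr))])
for a,b in((fl,bl),(fr,br)): print(np.arctan2(*(b-a)[1::-1]))
for a,b in((br,bl),(fr,fl)): print(np.arctan2(-(b-a)[0],(b-a)[1]))
print("deck front-left",tri(t(291,523),s(432,228)),"cover FL",tri(t(262,447),s(356,213)))
yaw=np.mean([np.arctan2(*(bl-fl)[1::-1]),np.arctan2(*(br-fr)[1::-1]),np.arctan2(-(bl-br)[0],(bl-br)[1]),np.arctan2(-(fl-fr)[0],(fl-fr)[1])])
R=np.array([[np.cos(yaw),-np.sin(yaw)],[np.sin(yaw),np.cos(yaw)]])
tab=plane("top",t(499,420),130)[:2]
o1=tab-R@[-78,-51]; o2=np.mean([bl,br,fr,fl],0)[:2]-R@[19,0]
print("yaw",yaw,"org from tab",o1,"from cover",o2)
print("roll",plane("top",t(67,371),52),"lamp",plane("top",(357,181),20),"meter",plane("top",(417,140),25))
E
```

```text
tab tri (array([ 509. , -193.3,  131.2]), np.float64(1.1872482552761077)) plane130 [ 509.5 -193.4  130. ] [ 509. -196.  130.]
[628.  -24.4 132. ] [ 672.1 -162.   132. ] [ 545.5 -203.9  132. ] [496.9 -66.6 132. ] [np.float64(144.49370870841474), np.float64(145.68084539096876), np.float64(137.70005073903567), np.float64(133.32200801832386)]
0.3114075936072668
0.3198498151327497
0.31041283180520396
0.34050994622813774
deck front-left (array([455.2, -82.1, 124.1]), np.float64(2.1474542644199297)) cover FL (array([496.8, -66.5, 134.9]), np.float64(0.5005014721911174))
yaw 0.32054504669333955 org from tab [ 567.5 -120.5] from cover [ 567.6 -120.2]
roll [539.9  44.4  52. ] lamp [ 626.3 -274.1   20. ] meter [ 720.1 -416.1   25. ]
```

Two-view tab fix: (509, -193, 131), residual 1.2 mm. The printer origin is (567.5, -120.4) with yaw 0.32. The origin from the tab and from the cover agree to 0.3 mm, and the cover measures about 145×135, matching the text. Next I move above the tab with the fingers shut.

carry_out:
  series:
    - {"delta_pos":[38,43,0],"turn":[0,0,-0.04],"hand":0}
    - {"delta_pos":[76,86,0],"turn":[0,0,-0.08],"hand":0}
    - {"delta_pos":[114,129,0],"turn":[0,0,-0.13],"hand":0}
    - {"delta_pos":[152,172,-5],"turn":[0,0,-0.13],"hand":0}
    - {"delta_pos":[190,215,-10],"turn":[0,0,-0.13],"hand":0}
    - {"delta_pos":[228,258,-20],"turn":[0,0,-0.13],"hand":0}
    - {"delta_pos":[266,300,-40],"turn":[0,0,-0.13],"hand":0}
    - {"delta_pos":[266,300,-50],"turn":[0,0,-0.13],"hand":0}

```text
clock: 1.1
eef_pos: [506.8, -192.2, 153.9]
eef_rot: [-3.14, 0.001, 0.325]
wrist_force: [0.1, -0.9, -0.4]
finger_gap: 17.4
```

```bash
python3 - <<'E'
from h import *
for n in("side","top"):
    im=camera(n)[:,:,::-1]
    s=im[120:280,200:360] if n=="top" else im[90:250,190:350]
    cv2.imwrite(f"pics/{n}1c.png",cv2.resize(s,None,fx=3.7,fy=3.7,interpolation=cv2.INTER_CUBIC))
s=read_state();print(s["eef_pos"],s["eef_rot"],s["wrist_force"],s["finger_gap"],proj("side",s["eef_pos"]),proj("top",s["eef_pos"]))
E
```

```text
[ 505.02487465 -194.67972833  154.08829069] [-3.13992832e+00  1.99551095e-03  3.21804355e-01] [ 0.58331083 -0.80016222 -0.04190187] 9.476542458378267 [288.71760485 149.81625566] [338.0497161 235.7268288]
```

View pics/side1c.png

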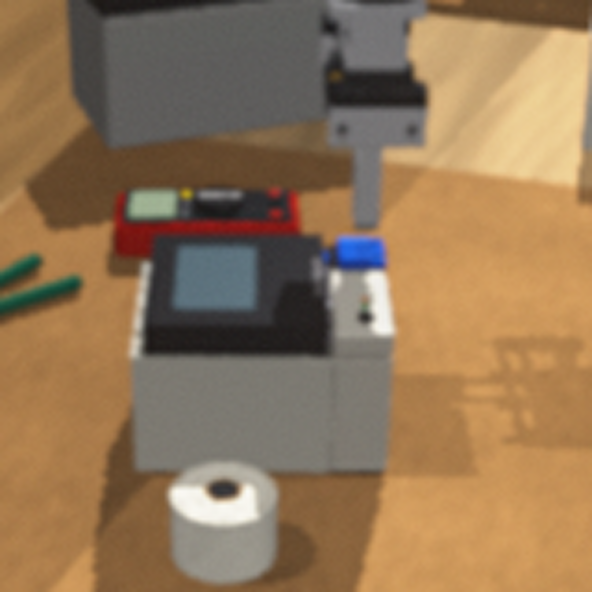

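View pics/top1c.png

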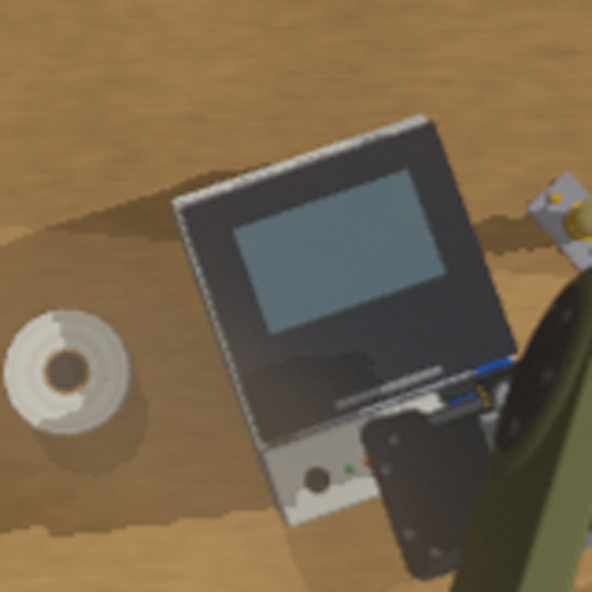

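The fingertips hang just above the tab: in the side crop the tip is at (367,222) and the projection predicts (365,221). The cover is shut. Pressing now.

carry_out:
  series:
    - {"delta_pos":[0,0,-12],"turn":[0,0,0],"hand":0}
    - {"delta_pos":[0,0,-20],"turn":[0,0,0],"hand":0}
    - {"delta_pos":[0,0,-24],"turn":[0,0,0],"hand":0}
    - {"delta_pos":[0,0,-28],"turn":[0,0,0],"hand":0}
    - {"delta_pos":[0,0,-31],"turn":[0,0,0],"hand":0}
    - {"delta_pos":[0,0,-33],"turn":[0,0,0],"hand":0}

```text
clock: 1.95
eef_pos: [505.4, -195.4, 122.6]
eef_rot: [3.141, 0.0, 0.321]
wrist_force: [-4.8, -2.2, 4.9]
finger_gap: 0.2
```

```bash
python3 - <<'E'
from h import *
im=camera("side")[:,:,::-1][90:250,190:350]
cv2.imwrite("pics/side2c.png",cv2.resize(im,None,fx=3.7,fy=3.7,interpolation=cv2.INTER_CUBIC))
s=read_state();print(s["clock"],s["eef_pos"],s["wrist_force"],s["finger_gap"])
E
```

```text
2.0 [ 505.34748904 -195.35657467  122.38464401] [-4.83346486 -3.20148274  4.73759203] 0.6369929000425354
```

View pics/side2c.png

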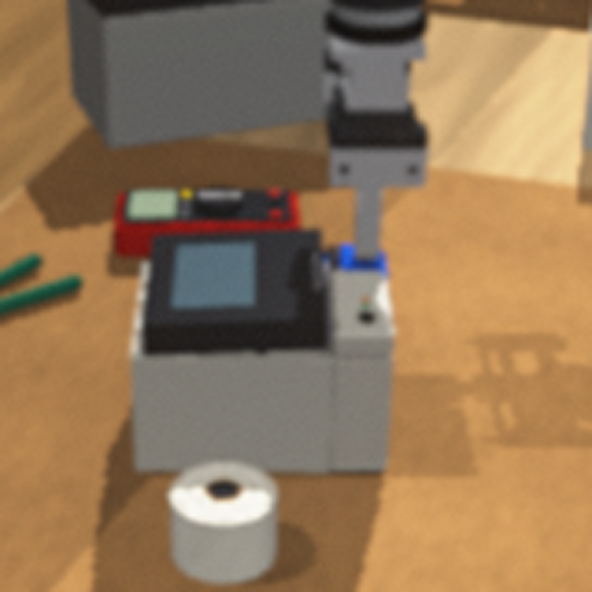

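The cover's near edge has lifted slightly (crop (230,348)), so the catch seems to have let go. I hold to let it rise.

carry_out:
  series:
    - {"delta_pos":[0,0,0],"turn":[0,0,0],"hand":0}
    - {"delta_pos":[0,0,0],"turn":[0,0,0],"hand":0}
    - {"delta_pos":[0,0,0],"turn":[0,0,0],"hand":0}

```text
clock: 2.38
eef_pos: [505.5, -195.4, 122.7]
eef_rot: [3.141, 0.0, 0.321]
wrist_force: [-5.3, -2.2, 5.4]
finger_gap: 0.6
```

```bash
python3 - <<'E'
from h import *
im=camera("side")[:,:,::-1][90:250,190:350]
cv2.imwrite("pics/side3c.png",cv2.resize(im,None,fx=3.7,fy=3.7,interpolation=cv2.INTER_CUBIC))
s=read_state();print(s["clock"],s["eef_pos"],s["wrist_force"],s["finger_gap"])
E
```

```text
2.425 [ 505.47394999 -195.3825946   122.76650184] [-3.90299532 -1.66673332  4.51733132] 0.5034231524911892
```

View pics/side3c.png

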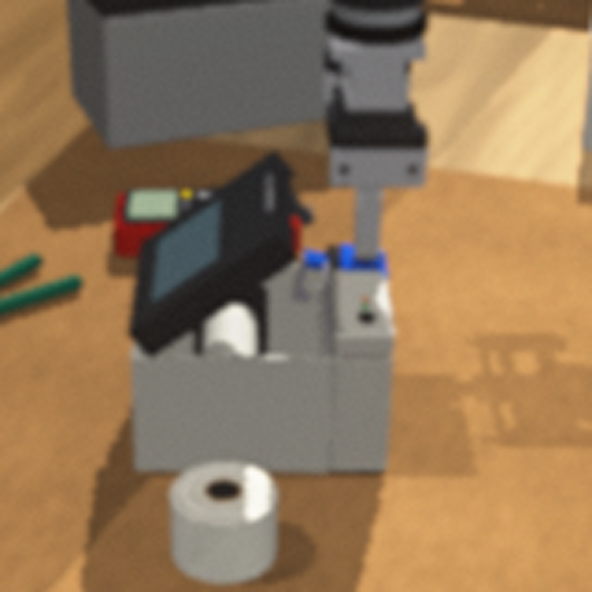

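The cover stands up at about 0.65 (edge near crop (300,225)) with the tab held down. I lift off and go to just in front of the cover edge's middle.

carry_out:
  series:
    - {"delta_pos":[0,0,20],"turn":[0,0,0],"hand":0}
    - {"delta_pos":[0,0,52],"turn":[0,0,0],"hand":0}
    - {"delta_pos":[2,30,52],"turn":[0,0,0],"hand":0}
    - {"delta_pos":[4,61,52],"turn":[0,0,0],"hand":0}
    - {"delta_pos":[4,61,52],"turn":[0,0,0],"hand":0}

```text
clock: 3.05
eef_pos: [509.9, -132.6, 174.5]
eef_rot: [-3.142, -0.001, 0.323]
wrist_force: [0.7, -0.2, -0.2]
finger_gap: 0.3
```

```bash
python3 - <<'E'
from h import *
for n in("side","top"):
    im=camera(n)[:,:,::-1]
    s=im[120:280,200:360] if n=="top" else im[90:250,190:350]
    cv2.imwrite(f"pics/{n}4c.png",cv2.resize(s,None,fx=3.7,fy=3.7,interpolation=cv2.INTER_CUBIC))
s=read_state();print(s["clock"],s["eef_pos"],s["wrist_force"])
y=.32;c,sn=np.cos(y),np.sin(y)
W=lambda a,b,z:np.array([567.5+c*a-sn*b,-120.4+sn*a+c*b,z])
for th in(.65,):
    for b in(-73,0,73):
        P=W(80-128*np.cos(th),b,112+128*np.sin(th));q=proj("side",P);t=proj("top",P);print(P,"side crop",(q-[190,90])*3.7,"top crop",(t-[200,120])*3.7)
E
```

```text
3.15 [ 509.73974294 -134.21383511  174.45164063] [-0.59510625 -0.31063796 -0.33626995]
[ 569.67631239 -196.58279251  189.46385993] side crop [286.97897376 167.08440357] top crop [526.66173278 298.11050279]
[ 546.71295347 -127.28860699  189.46385993] side crop [288.1518559  207.62002382] top crop [387.88756217 346.27750601]
[523.74959454 -57.99442147 189.46385993] side crop [289.4460836  252.78077354] top crop [247.85048895 394.92513441]
```

View pics/side4c.png

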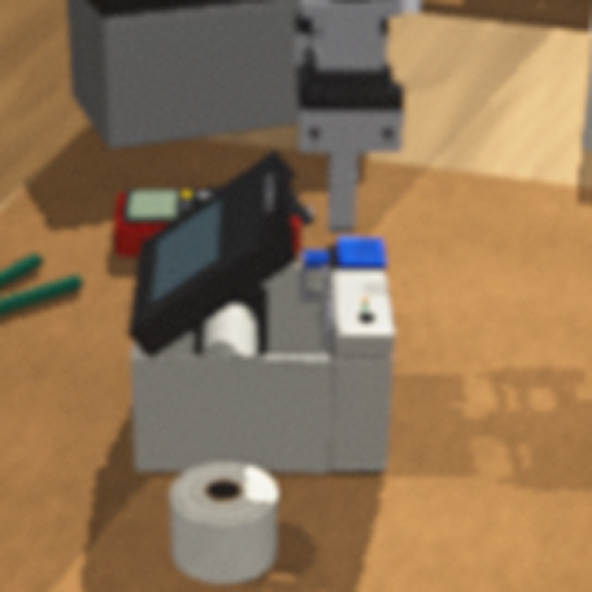

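View pics/top4c.png

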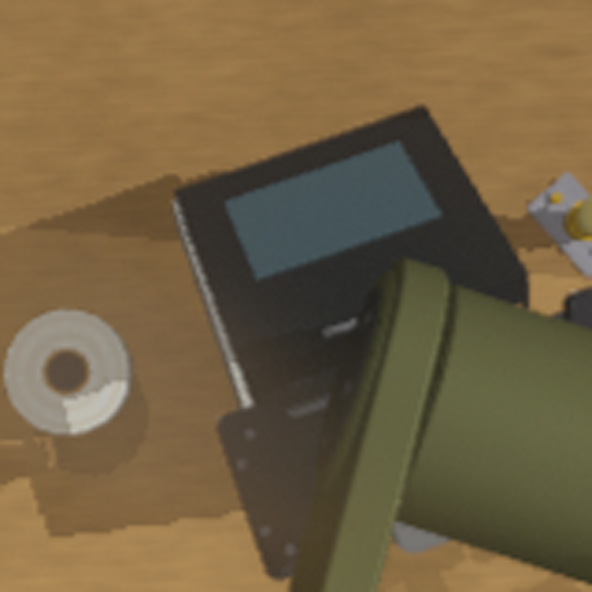

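The cover sits where the model of the edge at 0.65 predicts: the left edge corner is at crop (297,250) against a predicted (289,253). The tab is back up and nothing has shifted. I push the edge along its arc, slowly.

carry_out:
  series:
    - {"delta_pos":[14,5,0],"turn":[0,0,0],"hand":0}
    - {"delta_pos":[26,9,0],"turn":[0,0,0],"hand":0}
    - {"delta_pos":[34,11,6],"turn":[0,0,0],"hand":0}
    - {"delta_pos":[41,14,15],"turn":[0,0,0],"hand":0}
    - {"delta_pos":[50,17,24],"turn":[0,0,0],"hand":0}
    - {"delta_pos":[60,20,31],"turn":[0,0,0],"hand":0}
    - {"delta_pos":[65,22,34],"turn":[0,0,0],"hand":0}
    - {"delta_pos":[70,23,36],"turn":[0,0,0],"hand":0}

```text
clock: 4.15
eef_pos: [579.9, -110.9, 210.4]
eef_rot: [-3.141, 0.0, 0.321]
wrist_force: [-1.2, -0.4, 0.4]
finger_gap: 0.6
```

```bash
python3 - <<'E'
from h import *
for n in("side","top"):
    im=camera(n)[:,:,::-1]
    s=im[120:280,200:360] if n=="top" else im[90:250,190:350]
    cv2.imwrite(f"pics/{n}5c.png",cv2.resize(s,None,fx=3.7,fy=3.7,interpolation=cv2.INTER_CUBIC))
s=read_state();print(s["clock"],s["eef_pos"],s["wrist_force"])
E
```

```text
4.25 [ 579.96028133 -110.92491817  210.34851469] [-0.08678658  0.16500521 -0.34371759]
```

View pics/side5c.png

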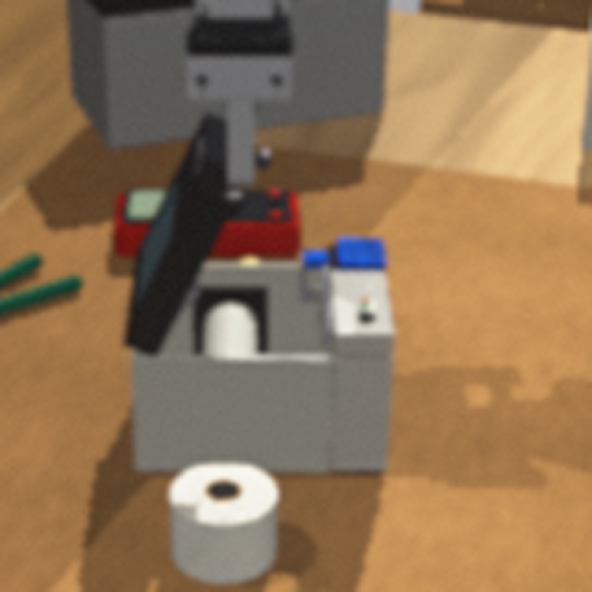

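The cover follows the finger (about 1.1 rad). The printer has not moved, and the leg, at crop (262,155), is clear of the finger. Continuing.

carry_out:
  series:
    - {"delta_pos":[8,3,4],"turn":[0,0,0],"hand":0}
    - {"delta_pos":[17,6,8],"turn":[0,0,0],"hand":0}
    - {"delta_pos":[26,9,11],"turn":[0,0,0],"hand":0}
    - {"delta_pos":[34,11,13],"turn":[0,0,0],"hand":0}
    - {"delta_pos":[42,14,14],"turn":[0,0,0],"hand":0}
    - {"delta_pos":[49,16,15],"turn":[0,0,0],"hand":0}
    - {"delta_pos":[56,19,15],"turn":[0,0,0],"hand":0}
    - {"delta_pos":[62,21,15],"turn":[0,0,0],"hand":0}

```text
clock: 5.25
eef_pos: [642.0, -89.8, 225.4]
eef_rot: [-3.141, 0.0, 0.321]
wrist_force: [-0.0, -0.8, 0.1]
finger_gap: 0.7
```

```bash
python3 - <<'E'
from h import *
for n in("side",):
    im=camera(n)[:,:,::-1]
    s=im[90:250,190:350]
    cv2.imwrite(f"pics/{n}6c.png",cv2.resize(s,None,fx=3.7,fy=3.7,interpolation=cv2.INTER_CUBIC))
s=read_state();print(s["clock"],s["eef_pos"],s["wrist_force"])
E
```

```text
5.3 [642.39557439 -89.62541163 225.2256917 ] [ 0.70908322 -0.16178193  0.02675594]
```

View pics/side6c.png

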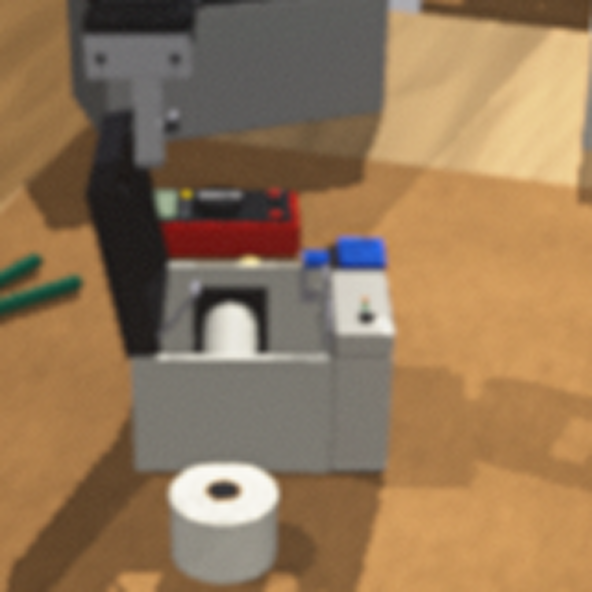

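The finger is at printer x 81, so the cover is past 1.64. It leans back past upright. I back off the way I came and rise.

carry_out:
  series:
    - {"delta_pos":[0,0,0],"turn":[0,0,0],"hand":0}
    - {"delta_pos":[-10,-3,0],"turn":[0,0,0],"hand":0}
    - {"delta_pos":[-30,-10,0],"turn":[0,0,0],"hand":0}
    - {"delta_pos":[-60,-20,10],"turn":[0,0,0],"hand":0}
    - {"delta_pos":[-110,-37,20],"turn":[0,0,0],"hand":0}
    - {"delta_pos":[-160,-53,40],"turn":[0,0,0],"hand":0}
    - {"delta_pos":[-200,-90,60],"turn":[0,0,0],"hand":0}
    - {"delta_pos":[-240,-130,60],"turn":[0,0,0],"hand":0}

```text
clock: 6.3
eef_pos: [399.9, -220.8, 287.1]
eef_rot: [3.139, -0.002, 0.321]
wrist_force: [0.2, -0.5, -0.3]
finger_gap: 0.6
```

carry_out:
  series:
    - {"delta_pos":[-40,-40,0],"turn":[0,0,0],"hand":0}
    - {"delta_pos":[-80,-80,0],"turn":[0,0,0],"hand":0}
    - {"delta_pos":[-80,-120,0],"turn":[0,0,0],"hand":0}
    - {"delta_pos":[-80,-160,0],"turn":[0,0,0],"hand":0}
    - {"delta_pos":[-80,-160,0],"turn":[0,0,0],"hand":0}
    - {"delta_pos":[-80,-160,0],"turn":[0,0,0],"hand":0}

```text
clock: 7.05
eef_pos: [321.2, -379.4, 285.4]
eef_rot: [-3.141, -0.0, 0.321]
wrist_force: [-0.2, -0.1, -0.7]
finger_gap: 0.5
```

```bash
python3 - <<'E'
from h import *
y=.32;c,sn=np.cos(y),np.sin(y)
W=lambda a,b,z:np.array([567.5+c*a-sn*b,-120.4+sn*a+c*b,z])
for n in("side","top"):
    o,f=((200,120) if n=="top" else (190,90)),3.7
    im=camera(n)[:,:,::-1][o[1]:o[1]+160,o[0]:o[0]+160]
    im=cv2.resize(im,None,fx=f,fy=f,interpolation=cv2.INTER_CUBIC)
    for th,col in((1.75,(0,0,255)),(1.85,(0,255,0))):
        for b in(-73,73):
            q=(proj(n,W(80-128*np.cos(th),b,112+128*np.sin(th)))-o)*f; cv2.circle(im,tuple(int(v) for v in q),3,col,1)
    for P in(W(-78,-51,130),):
        q=(proj(n,P)-o)*f; cv2.circle(im,tuple(int(v) for v in q),3,(0,255,255),1)
    cv2.imwrite(f"pics/{n}7c.png",im)
s=read_state();print(s["clock"],s["eef_pos"],s["wrist_force"])
E
```

```text
7.15 [ 321.57376105 -379.17508978  285.75900012] [ 1.06959739 -0.02713989  0.40532544]
```

View pics/side7c.png

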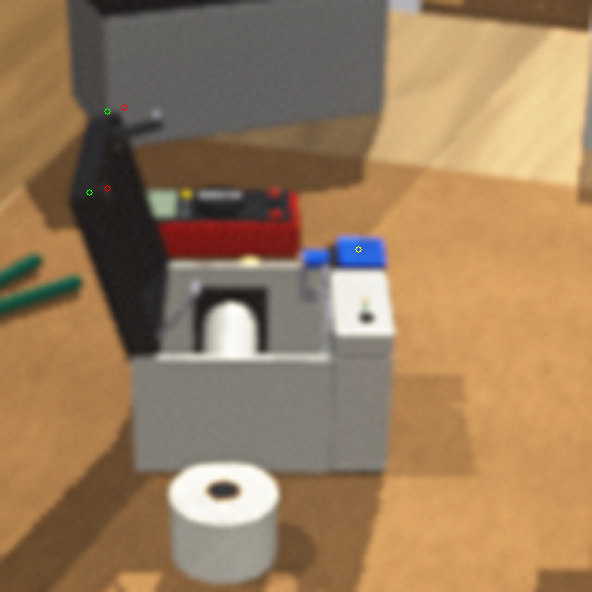

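View pics/top7c.png

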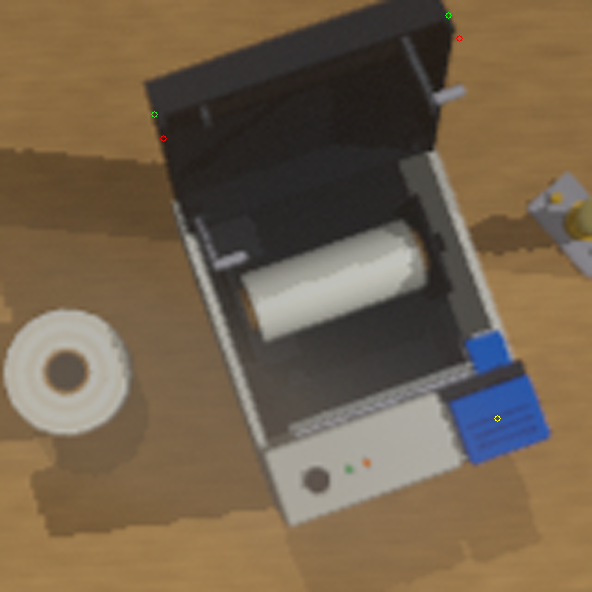

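The cover edge lies on the 1.85 marks (top crop (154,114) and (448,15)). The tab, roll (67,371), lamp and meter sit at their starting pixels, and the arm is clear.

```bash
python3 -c "
from cell import *
print(sign_off())"
```

```text
the job is handed in; nothing more can be done
None
```

The printer's cover is open and resting by itself at its stop, ready for the new roll. I handed the job in after about 7 s on the robot's clock. I pressed the blue tab about 8 mm with the shut fingertips, at roughly 5 N down. The cover sprang up to about 0.65 rad. I lifted off, then pushed the middle of its front edge back along its arc past 1.64 rad, and it sank onto its stop.

- **Cover:** in both last pictures the edge corners lie on the points predicted for 1.85 rad, clearly past those for 1.75 rad.
- **Tab and objects:** the tab is back up. The printer, roll, lamp and meter are at the same pixels as at the start, to the eye.
- **Robot:** the arm is well clear, and the wrist force is down to noise.

Two checks were slightly off:

- **Tab height:** the top and side views gave 131 mm against the stated 130 mm, with the two rays 1.2 mm apart.
- **Force during the press:** the wrist also showed a sideways force of about 5 N. It was gone once I lifted off, and the printer had not visibly moved.

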